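# Fill the empty charger bays and switch the charger on

## Robot

A 6-joint arm with a two-finger parallel gripper is mounted at the origin on the work surface. World frame = base frame: x ahead of the robot, y to its left, z up, the work surface at z = 0. Lengths are in m, angles in degrees, forces in N, time in s.
With the tool pointing down it reaches from about 0.4 to 0.925 m from the base axis. Payload 12.5 kg.
Tool frame: the origin (TCP) lies at the very end of the fingers, on their centre line; the grasp point (between the pads) lies 19 mm behind it; z points along the fingers, y is the line along which they close (so a half turn about z gives the same grasp; the last joint's range is limited). The gripper opens to 95 mm and grips with 3 to 60 N. Pads are 20 mm wide; open, the fingers measure 119 mm over their backs; the gripper's body (75 mm by 180 mm) begins 59 mm behind the grasp point.
Start: joints at [61.215, 28.126, 89.318, -0, 62.55, -6.05], TCP at [0.242, 0.576, 0.183] pointing down, gripper open.
Joint ranges: [-177.58, 177.58], [-47.91, 125.51], [2.72, 160], [-65.01, 245.01], [3.68, 167.84], [-153.87, 153.87]. Speed limits (degrees/s): [127.2, 127.2, 159.86, 180, 180, 180].

## Interface

Orientations are given as [roll, pitch, yaw] about the fixed x, y, z axes, in that order (R = Rz(yaw) Ry(pitch) Rx(roll)).
In Python, from bench import * gives the robot as it stands. Calls block until the motion is done:
- movep(position, orientation): joint-space move of the TCP to a pose.
- move_l(position, max_speed=0.15, rot=None, contact_N=None): straight line of the TCP; rot=None keeps the orientation; max_speed is the mean speed in m/s. With contact_N (N) it stops when the force on the tool has changed by that much, and returns True; else False.
- goto_joints(angles): joint-space move.
- command_gripper(opening, strength=None): opening from 0.0 (shut) to 1.0 (fully open); strength is the grip in N (None keeps the last); returns when the fingers have stopped.
- wait(seconds).
- inverse_kinematics(position, orientation): joint angles nearest the present ones, or None.
- read_state(): the state.
- camera(name): name is "side" or "top" or "wrist"; returns a dict with "pixels" (384x512x3 uint8, red, green, blue), "fx", "fy", "cx", "cy" (pixels), "xyz" and "orientation" of the camera in the world; the wrist camera has in their place "tool_from_camera" (4x4, takes a point from camera to tool coordinates, whose origin is the TCP and whose axes are the flange's). Camera axes: x right, y down, z forward; pixel columns grow to the right and rows downward; lengths in m; the calibration is good to about 2 mm. A picture is of the moment at which its call begins: read the wrist's pose just before it. There is no depth.
A pose or a line that the arm cannot do raises MotionError and nothing moves.
- job_done(): hands the job in; it is judged then, once.
The state is a dict: "t": time; "joint_pos": joint angles; "joint_velocities": joint speeds; "tau": joint torques, N m; "position": TCP position; "ee_rot": TCP orientation; "wrist_force": force on the tool from outside, world axes, zero at the start; "wrist_torque": the same for the moment, N m; "opening": opening from 0.0 (shut) to 1.0 (fully open); "finger_force": force on a finger pad.
Only numpy, scipy, OpenCV 4.12 (cv2) and the standard library are available. Lean on these libraries where they do the work, as an engineer would, in place of code of your own. Each camera call takes 0.05 s, during which the arm holds its last target. There are 200 camera calls.

## Task

Fit a spare cell from the wooden tray into each empty bay of the switched-off bench charger, nub against the upper contact and flat end against the spring, fully home in its cradle and laid in gently, without forcing it. When every bay is filled, turn the charger's switch to on. Leave the fitted cells where they are, any spare left over in the tray, and the jar, tin and screwdriver undisturbed.

Things in the scene. Friction and masses are not known exactly. Their poses are not given: they have to be found in the camera images.
- charger: black bench charger, fixed, turned with its front to the robot's right: four open bays in a row, then a rotary switch at the far end; 300 mm wide, 110 mm deep, 85 mm high at the back. Origin: middle of its front lower edge on the bench; x to its back, y along the row towards bay_1, z up. The face slopes up 24 degrees from front to back, so bays and switch stand 24 degrees off vertical.
- bay_1 (a point): bay nearest the robot; bays 1 to 4 follow each other away from it, 52 mm apart, all alike. Point on the upper fixed contact where the nub tip of a fitted cell touches. Frame: x up the slope along a fitted cell's axis, y along the row, z square out of the face. A fitted cell lies from this point (nub) to x = -65 mm (flat end), its axis 16 mm above the face.
- bay_2 (a point): second bay. All bays: the cell lies in a V cradle (sides at 35 degrees, reaching 11 mm either side of the axis, up to 8 mm below it). The upper contact bar spans x = 0 to 13.5 mm and rises to 6 mm above the axis. The lower spring housing spans x = -75.5 to -94.5 mm and rises to 8 mm above the axis.
- bay_3 (a point): third bay. All bays: at the lower end a steel spring plate, 24 mm wide, from 7 mm below to 6 mm above the axis, slides along x. In an empty bay it stands at x = -56 mm (1.8 N), so the gap is 9 mm too short for a cell; a fitted cell holds it at x = -65 mm (4.5 N, pressing the cell up the slope onto the contact); its stop is at x = -72 mm (6.6 N).
- bay_4 (a point): fourth bay, next to the switch. All bays: a cell goes in tilted some 15 to 20 degrees to the bay, flat end low: the flat end pushes the spring plate 10 to 12 mm down the slope, then the nub end is laid down behind the upper contact bar and the spring holds the cell.
- cell_1: battery cell, all five alike: white can 26 mm in diameter, 62 mm long, with a steel nub (10 mm diameter, 3 mm long) on one end, 65 mm overall, about 92 g. Origin at the tip of the nub on the axis; +x points out of the nub along the axis, so the cell's middle is at x = -32.5 mm, the flat end at x = -65 mm. Sits in one of the bays from the start.
- cell_2: cell like cell_1; sits in one of the bays from the start
- cell_3: cell like cell_1; a spare, lies level in a groove of the tray, its nub (a thin grey band runs round the can beside it) towards either end of the groove
- cell_4: cell like cell_1; a spare, lies level in a groove of the tray, its nub (a thin grey band runs round the can beside it) towards either end of the groove
- cell_5: cell like cell_1; a spare, lies level in a groove of the tray, its nub (a thin grey band runs round the can beside it) towards either end of the groove
- tray: wooden spares tray, fixed, 85 x 166 x 12 mm with three V grooves 52 mm apart along its x; origin at the centre of its underside; cell axes lie 28 mm above the bench, the board between the grooves is 12 mm above it
- switch (a joint): rotary switch of the charger: 0 = off (handle along the bay axes, its pointed end up the slope), 1.047 rad (60 degrees clockwise, looking at the face) = on; a snap spring holds either end (0.1 N m to start it, falling to nothing half way, then it snaps over)
- switch_grip (a point): middle of the switch's bar handle on its turning axis, 33 mm above the face; z square out of the sloping face, x along the bar towards its pointed end (turns with the handle); the bar is 12 mm thick, 50 mm long, from 13 to 36 mm above the face, on a round collar of 42 mm
- jar: glass jar with a brass lid, 68 mm diameter, 85 mm high; bystander; origin under its centre
- tin: steel tin, 84 mm diameter, 120 mm high; bystander; origin under its centre
- screwdriver: screwdriver lying on the bench, 190 mm long, handle 26 mm thick; bystander; origin under its middle, x towards the blade
Things that resemble listed ones, but are neither listed nor needed, are in the scene too. Leave any turquoise look-alike of the cell_5 alone.

How it is judged (in metres and radians):
On the way, in this order (a step that is already met when the one before it is completed fails the run):
1. every bay holds a cell, nub up the slope and fully home, with the switch still off (((distance between cell_1 and bay_1 below 0.004 m and angle between the x axis of cell_1 and the x axis of bay_1, either way round below 0.08 rad) or (distance between cell_2 and bay_1 below 0.004 m and angle between the x axis of cell_2 and the x axis of bay_1, either way round below 0.08 rad) or (distance between cell_3 and bay_1 below 0.004 m and angle between the x axis of cell_3 and the x axis of bay_1, either way round below 0.08 rad) or (distance between cell_4 and bay_1 below 0.004 m and angle between the x axis of cell_4 and the x axis of bay_1, either way round below 0.08 rad) or (distance between cell_5 and bay_1 below 0.004 m and angle between the x axis of cell_5 and the x axis of bay_1, either way round below 0.08 rad)) and ((distance between cell_1 and bay_2 below 0.004 m and angle between the x axis of cell_1 and the x axis of bay_2, either way round below 0.08 rad) or (distance between cell_2 and bay_2 below 0.004 m and angle between the x axis of cell_2 and the x axis of bay_2, either way round below 0.08 rad) or (distance between cell_3 and bay_2 below 0.004 m and angle between the x axis of cell_3 and the x axis of bay_2, either way round below 0.08 rad) or (distance between cell_4 and bay_2 below 0.004 m and angle between the x axis of cell_4 and the x axis of bay_2, either way round below 0.08 rad) or (distance between cell_5 and bay_2 below 0.004 m and angle between the x axis of cell_5 and the x axis of bay_2, either way round below 0.08 rad)) and ((distance between cell_1 and bay_3 below 0.004 m and angle between the x axis of cell_1 and the x axis of bay_3, either way round below 0.08 rad) or (distance between cell_2 and bay_3 below 0.004 m and angle between the x axis of cell_2 and the x axis of bay_3, either way round below 0.08 rad) or (distance between cell_3 and bay_3 below 0.004 m and angle between the x axis of cell_3 and the x axis of bay_3, either way round below 0.08 rad) or (distance between cell_4 and bay_3 below 0.004 m and angle between the x axis of cell_4 and the x axis of bay_3, either way round below 0.08 rad) or (distance between cell_5 and bay_3 below 0.004 m and angle between the x axis of cell_5 and the x axis of bay_3, either way round below 0.08 rad)) and ((distance between cell_1 and bay_4 below 0.004 m and angle between the x axis of cell_1 and the x axis of bay_4, either way round below 0.08 rad) or (distance between cell_2 and bay_4 below 0.004 m and angle between the x axis of cell_2 and the x axis of bay_4, either way round below 0.08 rad) or (distance between cell_3 and bay_4 below 0.004 m and angle between the x axis of cell_3 and the x axis of bay_4, either way round below 0.08 rad) or (distance between cell_4 and bay_4 below 0.004 m and angle between the x axis of cell_4 and the x axis of bay_4, either way round below 0.08 rad) or (distance between cell_5 and bay_4 below 0.004 m and angle between the x axis of cell_5 and the x axis of bay_4, either way round below 0.08 rad)) and value of joint switch below 0.25 rad), for 0.2 s.
2. the switch is turned on (value of joint switch above 0.9 rad), for 0.2 s.
At the end, for the whole second after the job is handed in: each of the four bays holds a cell with its nub tip within 4 mm of the upper contact point and its axis within 0.08 rad (4.6 degrees) of the bay's, all cells at rest; the switch beyond 0.9 rad (in its on detent); the spare left over lies in the tray (((distance between cell_1 and bay_1 below 0.004 m and angle between the x axis of cell_1 and the x axis of bay_1, either way round below 0.08 rad) or (distance between cell_2 and bay_1 below 0.004 m and angle between the x axis of cell_2 and the x axis of bay_1, either way round below 0.08 rad) or (distance between cell_3 and bay_1 below 0.004 m and angle between the x axis of cell_3 and the x axis of bay_1, either way round below 0.08 rad) or (distance between cell_4 and bay_1 below 0.004 m and angle between the x axis of cell_4 and the x axis of bay_1, either way round below 0.08 rad) or (distance between cell_5 and bay_1 below 0.004 m and angle between the x axis of cell_5 and the x axis of bay_1, either way round below 0.08 rad)) and ((distance between cell_1 and bay_2 below 0.004 m and angle between the x axis of cell_1 and the x axis of bay_2, either way round below 0.08 rad) or (distance between cell_2 and bay_2 below 0.004 m and angle between the x axis of cell_2 and the x axis of bay_2, either way round below 0.08 rad) or (distance between cell_3 and bay_2 below 0.004 m and angle between the x axis of cell_3 and the x axis of bay_2, either way round below 0.08 rad) or (distance between cell_4 and bay_2 below 0.004 m and angle between the x axis of cell_4 and the x axis of bay_2, either way round below 0.08 rad) or (distance between cell_5 and bay_2 below 0.004 m and angle between the x axis of cell_5 and the x axis of bay_2, either way round below 0.08 rad)) and ((distance between cell_1 and bay_3 below 0.004 m and angle between the x axis of cell_1 and the x axis of bay_3, either way round below 0.08 rad) or (distance between cell_2 and bay_3 below 0.004 m and angle between the x axis of cell_2 and the x axis of bay_3, either way round below 0.08 rad) or (distance between cell_3 and bay_3 below 0.004 m and angle between the x axis of cell_3 and the x axis of bay_3, either way round below 0.08 rad) or (distance between cell_4 and bay_3 below 0.004 m and angle between the x axis of cell_4 and the x axis of bay_3, either way round below 0.08 rad) or (distance between cell_5 and bay_3 below 0.004 m and angle between the x axis of cell_5 and the x axis of bay_3, either way round below 0.08 rad)) and ((distance between cell_1 and bay_4 below 0.004 m and angle between the x axis of cell_1 and the x axis of bay_4, either way round below 0.08 rad) or (distance between cell_2 and bay_4 below 0.004 m and angle between the x axis of cell_2 and the x axis of bay_4, either way round below 0.08 rad) or (distance between cell_3 and bay_4 below 0.004 m and angle between the x axis of cell_3 and the x axis of bay_4, either way round below 0.08 rad) or (distance between cell_4 and bay_4 below 0.004 m and angle between the x axis of cell_4 and the x axis of bay_4, either way round below 0.08 rad) or (distance between cell_5 and bay_4 below 0.004 m and angle between the x axis of cell_5 and the x axis of bay_4, either way round below 0.08 rad)) and value of joint switch above 0.9 rad and ((horizontal distance between cell_3 and tray below 0.085 m and height (world z) of cell_3 between 0.022 and 0.04 m) or (horizontal distance between cell_4 and tray below 0.085 m and height (world z) of cell_4 between 0.022 and 0.04 m) or (horizontal distance between cell_5 and tray below 0.085 m and height (world z) of cell_5 between 0.022 and 0.04 m)) and linear speed of each of cell_1, cell_2, cell_3, cell_4, cell_5 below 0.02 m/s); the robot touches nothing.
It fails at once if a spare cell is forced against the charger with more than 60 N (contact force between any of cell_3, cell_4, cell_5 and charger above 60 N).
It fails at once if a cell that was fitted from the start is taken out or shifted by more than 10 mm (distance of any of cell_1, cell_2 from where it was at the start of the episode above 0.01 m).
It fails at once if a bystander (jar, tin, screwdriver) is moved by more than 30 mm (distance of any of jar, tin, screwdriver from where it was at the start of the episode above 0.03 m).
It also fails if it takes over 66 s, if anything falls off the work surface, if the arm or the gripper's body presses on something with over 40 N, if the wrist force passes 120 N, or if a joint passes its speed limit or range.

## Working session

There is one attempt and no reset: what is moved stays moved. The work goes in short steps, each a Python script; the robot and the scene stay as the last script left them, time stands still between calls to the robot, and variables do not carry over. Pictures are saved under pics/ and viewed, at most 10 in all, crops included, and the job is handed in when it is done.

```bash
ls; mkdir -p pics
python3 - <<'E'
from bench import *
import cv2,numpy as np,json
for n in("top","side"):
    c=camera(n); cv2.imwrite(f"pics/{n}0.png",cv2.cvtColor(c["pixels"],cv2.COLOR_RGB2BGR))
    print(n,{k:v for k,v in c.items() if k!="pixels"})
c=camera("wrist");cv2.imwrite("pics/wrist0.png",cv2.cvtColor(c["pixels"],cv2.COLOR_RGB2BGR))
print({k:v for k,v in c.items() if k!="pixels"})
print(read_state())
a=cv2.imread("pics/top0.png");cv2.imwrite("pics/top0b.png",cv2.resize(a,(800,600),interpolation=cv2.INTER_CUBIC))
E
```

```text
pics
top {'fx': 484.79030144958745, 'fy': 484.79030144958745, 'cx': 252.14295551436308, 'cy': 194.80307117341746, 'xyz': array([ 0.39299736, -0.01241674,  1.34992324]), 'orientation': array([-1.72025023e+02,  9.31348532e-03, -9.09244906e+01])}
side {'fx': 473.81462989480065, 'fy': 473.81462989480065, 'cx': 255.89230199848896, 'cy': 195.59886375601022, 'xyz': array([-0.13582487, -0.91132336,  1.31668146]), 'orientation': array([-137.52545389,    0.85492305,  -37.97984004])}
{'fx': 278.1819150822992, 'fy': 278.1819150822992, 'cx': 256.95026165276397, 'cy': 195.17919484573952, 'tool_from_camera': array([[ 6.57050497e-04, -9.63093581e-01, -2.69165975e-01,
         7.67510716e-02],
       [ 9.99999018e-01,  2.99642444e-04,  1.36891796e-03,
        -4.05183120e-04],
       [-1.23774255e-03, -2.69166611e-01,  9.63092832e-01,
        -2.02681035e-01],
       [ 0.00000000e+00,  0.00000000e+00,  0.00000000e+00,
         1.00000000e+00]])}
{'t': 0.15, 'joint_pos': array([ 6.12138541e+01,  2.81555417e+01,  8.93410811e+01, -1.60872390e-03,
        6.25501166e+01, -6.04962507e+00]), 'joint_velocities': array([ 0.00787791, -0.15345039, -0.13934808,  0.02890113, -0.06557333,
        0.01653399]), 'tau': array([ 7.71565592e-04, -6.12892699e+01, -2.58279043e+01,  6.92385784e-02,
        4.72638721e-02, -7.24104962e-05]), 'position': array([0.24144058, 0.57626684, 0.18250944]), 'ee_rot': array([-1.7995337e+02, -3.5068108e-03,  1.5726422e+02]), 'wrist_force': array([-0.36364302,  0.06713647,  0.0938057 ]), 'wrist_torque': array([ 0.0017047 ,  0.0005117 , -0.05807622]), 'finger_force': 0.0, 'opening': 1.0009658126284655}
```

View pics/top0b.png

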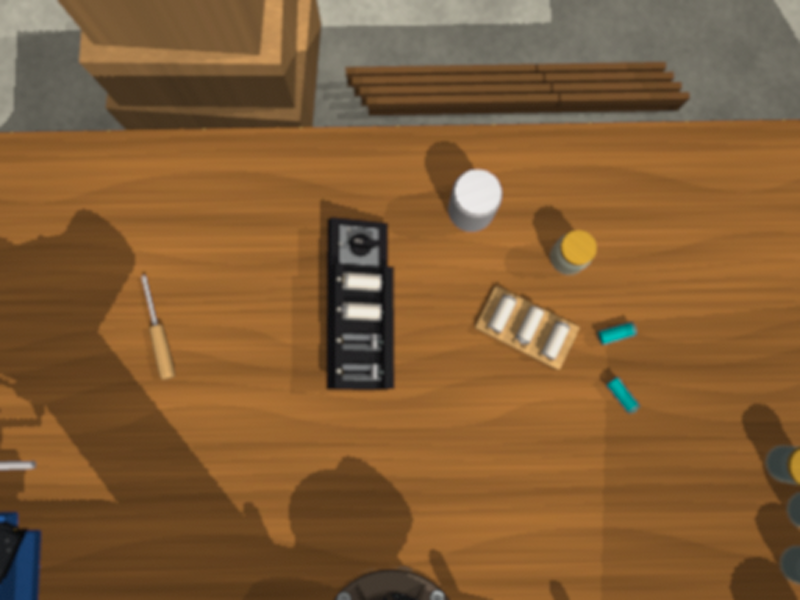

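View pics/side0.png

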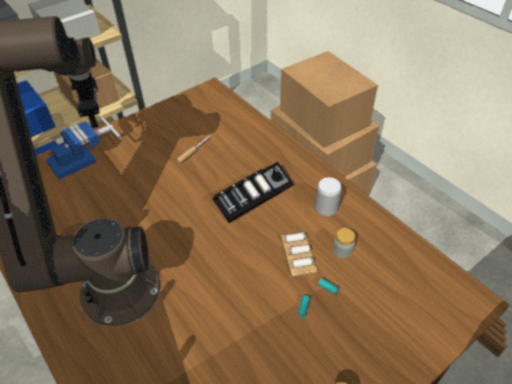

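The top view shows the charger at about (360,300), with white cells in bays 3 and 4 at (361,282) and (361,311). Bays 1 and 2, at (358,372) and (358,342), are empty. The tray is at (527,326) with three white spares at (502,313), (531,325) and (556,340). Two turquoise look-alikes lie outside the tray at (617,333) and (622,393). The jar, tin and screwdriver are well clear. Next I'll take close wrist views.

```bash
cat > h.py <<'E'
from bench import *
import cv2,numpy as np
from scipy.spatial.transform import Rotation as Rn
def E(R): return Rn.from_matrix(R).as_euler('xyz',degrees=True)
def M(e): return Rn.from_euler('xyz',e,degrees=True).as_matrix()
def shot(name,save=None):
    s=read_state(); c=camera(name)
    if name=="wrist":
        T=np.eye(4);T[:3,:3]=M(s["ee_rot"]);T[:3,3]=s["position"];T=T@c["tool_from_camera"]; c["R"],c["o"]=T[:3,:3],T[:3,3]
    else: c["R"],c["o"]=M(c["orientation"]),np.array(c["xyz"])
    if save: cv2.imwrite(f"pics/{save}.png",cv2.cvtColor(c["pixels"],cv2.COLOR_RGB2BGR)); np.savez(f"pics/{save}.npz",**c)
    return c
def ray(c,uv):
    uv=np.atleast_2d(uv).astype(float); d=np.c_[(uv[:,0]-c["cx"])/c["fx"],(uv[:,1]-c["cy"])/c["fy"],np.ones(len(uv))]@c["R"].T
    return d/np.linalg.norm(d,axis=1)[:,None]
def plane(c,uv,z):
    d=ray(c,uv); return c["o"]+d*((z-c["o"][2])/d[:,2])[:,None]
def tri(cs,uvs):
    A=np.zeros((3,3));b=np.zeros(3)
    for c,uv in zip(cs,uvs):
        d=ray(c,uv)[0];P=np.eye(3)-np.outer(d,d);A+=P;b+=P@c["o"]
    return np.linalg.solve(A,b)
def proj(c,p):
    q=(np.atleast_2d(p)-c["o"])@c["R"]; return np.c_[c["fx"]*q[:,0]/q[:,2]+c["cx"],c["fy"]*q[:,1]/q[:,2]+c["cy"]]
E
python3 - <<'E'
from h import *
c=shot("top")
f=.64
for n,p,z in [("bay3",(361,311),.08),("bay1",(358,372),.07),("bay2",(358,342),.07),("sw",(360,242),.08),("t1",(502,313),.028),("t2",(531,325),.028),("t3",(556,340),.028),("jar",(578,247),.085),("tin",(477,185),.12),("front",(393,387),0)]:
    print(n,plane(c,np.array(p)*f,z)[0].round(3))
# candidate view poses
for nm,p in (("charger",(0.47,0.03,0.24)),("tray",(0.40,-0.2,0.17))):
  for yaw in (-180,-135,-90,-45,0,45,90,135):
    j=inverse_kinematics(p,[180,0,yaw]); print(nm,yaw,None if j is None else np.round(j))
E
```

```text
bay3 [0.56  0.041 0.08 ]
bay1 [0.458 0.047 0.07 ]
bay2 [0.509 0.047 0.07 ]
sw [0.68  0.041 0.08 ]
t1 [ 0.56  -0.205  0.028]
t2 [ 0.538 -0.255  0.028]
t3 [ 0.511 -0.298  0.028]
jar [ 0.664 -0.33   0.085]
tin [ 0.765 -0.157  0.12 ]
front [ 0.434 -0.011  0.   ]
charger -180 [ -4.  12. 105.   0.  63. -94.]
charger -135 [  -4.   12.  105.    0.   63. -139.]
charger -90 None
charger -45 [ -4.  12. 105.  -0.  63. 131.]
charger 0 [ -4.  12. 105.  -0.  63.  86.]
charger 45 [ -4.  12. 105.  -0.  63.  41.]
charger 90 [ -4.  12. 105.  -0.  63.  -4.]
charger 135 [ -4.  12. 105.   0.  63. -49.]
tray -180 [ -35.   15.  114.    0.   51. -125.]
tray -135 None
tray -90 [-35.  15. 114.  -0.  51. 145.]
tray -45 [-35.  15. 114.  -0.  51. 100.]
tray 0 [-35.  15. 114.  -0.  51.  55.]
tray 45 [-35.  15. 114.  -0.  51.  10.]
tray 90 [-35.  15. 114.   0.  51. -35.]
tray 135 [-35.  15. 114.   0.  51. -80.]
```

Run:
```python
from h import *
print(read_state()["t"])
movep([0.55,0.04,0.20],[180,0,90]); shot("wrist","cA")
# tilt: tool z leans +y by 24deg, face-normal
def Rt(phi): 
    p=np.radians(phi); x=np.array([0,np.cos(p),np.sin(p)]); y=np.array([1.,0,0]); return np.c_[x,y,np.cross(x,y)]
movep([0.55,-0.02,0.20],E(Rt(24))); shot("wrist","cB")
movep([0.536,-0.25,0.13],[180,0,90]); shot("wrist","tA")
print(read_state()["t"])
for n in("cA","cB","tA"):
    a=cv2.imread(f"pics/{n}.png");cv2.imwrite(f"pics/{n}b.png",cv2.resize(a,(800,600),interpolation=cv2.INTER_CUBIC))
```

```text
0.2
4.0083
```

View pics/cBb.png

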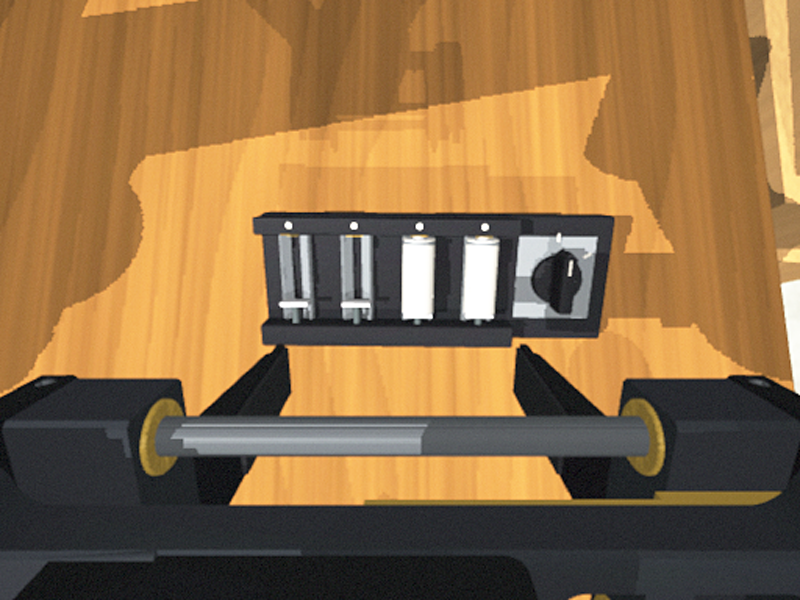

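View pics/tAb.png

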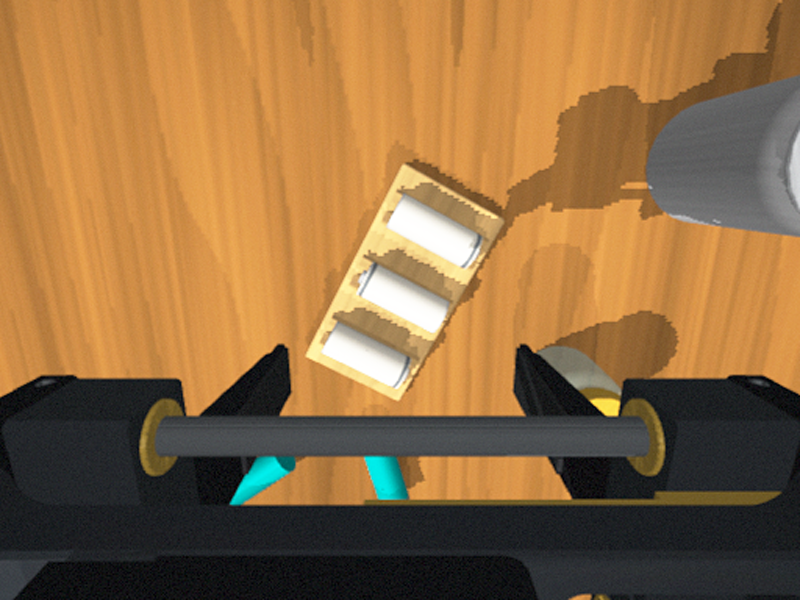

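View pics/cAb.png

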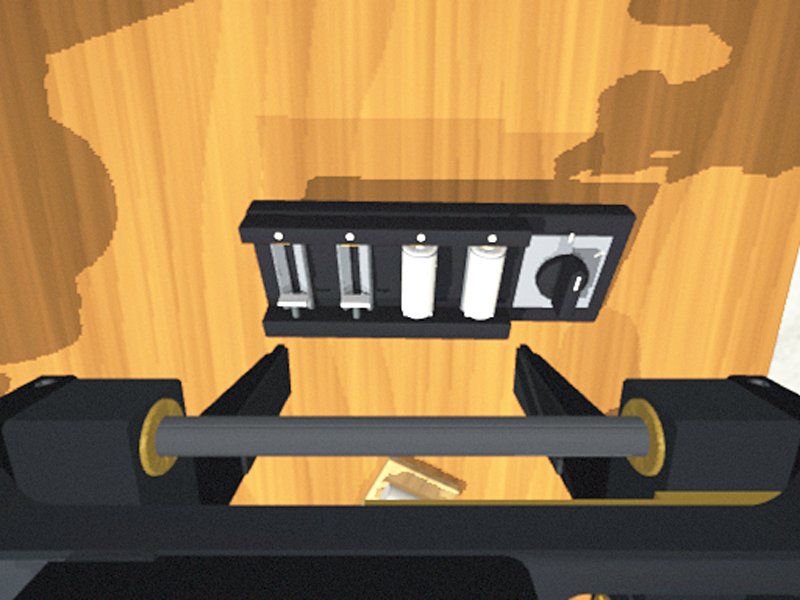

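The views show:
- **Charger, close up:** it has white dots on the upper bar at cB (288,226), (354,226), (420,227) and (485,227). Bays 1 and 2, on the left, are empty. The switch is at (557,280), off.
- **Tray spares and their bands:** the top cell at (435,232) has its band and nub at lower right (478,250). The middle cell at (403,298) has them at upper left (365,280). The bottom cell at (366,355) has them at lower right (403,370).
- **Turquoise look-alikes:** these are outside the tray at (262,478) and (385,478). Only the white cells in the grooves fit the description.

I'll triangulate the dots and check the result against the outlines of the fitted cells.

```bash
cat > meas.py <<'E'
from h import *
def ld(n): return dict(np.load(f"pics/{n}.npz"))
def blobs(c,lo,amin,amax,roi):
    g=c["pixels"].astype(int); m=((g.min(2)>lo)&(g.max(2)-g.min(2)<45)).astype(np.uint8)
    k=np.zeros_like(m); x0,y0,x1,y1=roi; k[y0:y1,x0:x1]=1; m*=k
    n,l,st,ce=cv2.connectedComponentsWithStats(m)
    return [(ce[i],st[i],(l==i).astype(np.uint8)) for i in range(1,n) if amin<=st[i,4]<=amax]
def rect(m):
    r=cv2.minAreaRect(cv2.findContours(m,0,1)[0][0].reshape(-1,1,2)); return r
E
python3 - <<'E'
from meas import *
A,B,T=ld("cA"),ld("cB"),ld("tA")
roi=(160,130,335,205)
for n,c in(("A",A),("B",B)):
    for ce,st,m in blobs(c,150,3,3000,roi): print(n,ce.round(1),st)
print("T")
for ce,st,m in blobs(T,170,100,3000,(190,100,325,262)):
    r=rect(m); p=plane(T,ce,.034)[0]; print(ce.round(1),st,[np.round(x,1) for x in r],p.round(4))
a=B["pixels"][125:225,155:400,::-1]; b=A["pixels"][125:225,150:395,::-1]
cv2.imwrite("pics/z.png",cv2.resize(np.vstack([a,b]),None,fx=3.1,fy=2.95,interpolation=cv2.INTER_NEAREST))
E
```

```text
A [177.8 150.7] [175 149   6   5  21]
A [223.3 151.1] [221 149   6   5  24]
A [269.  151.8] [267 150   5   5  21]
A [314.7 152.1] [312 150   6   5  24]
A [183.  179.7] [173 157  26  40 351]
A [192.1 170.8] [188 156   9  31 155]
A [223.  180.2] [215 157  22  41 340]
A [232.9 171.4] [230 157   7  31 174]
A [267.1 179.4] [257 157  23  47 949]
A [308.2 179.9] [ 295  158   29   47 1024]
A [332.1 185.8] [328 167   7  30 113]
B [184.1 144.1] [182 142   5   5  22]
B [226. 144.] [224 142   5   5  21]
B [268.  144.4] [266 142   5   6  23]
B [310. 145.] [308 143   5   5  21]
B [182.5 168.1] [178 151   9  38 239]
B [194.9 170.3] [192 151   7  40 203]
B [223.3 178.4] [218 151  20  53 357]
B [233.8 169.6] [231 151   6  40 216]
B [266.8 177.5] [ 257  151   21   53 1042]
B [332.5 164.9] [330 151   5  26 102]
B [306.6 177.6] [ 295  152   24   53 1090]
B [331.2 193.7] [328 178   7  25  95]
B [188.1 195.6] [178 192  22  11 105]
B [194.5 199. ] [194 198   2   3   6]
T
[276.9 149. ] [ 247  127   60   45 1254] [array([278. , 149.6]), array([60.2, 21.9]), np.float64(28.8)] [ 0.5568 -0.2048  0.034 ]
[256.9 192.1] [ 228  172   58   41 1092] [array([256.2, 191.6]), array([59.9, 19.4]), np.float64(27.1)] [ 0.5356 -0.2524  0.034 ]
[233.  229.3] [206 211  55  38 929] [array([233.9, 229.7]), array([55.9, 17.4]), np.float64(26.6)] [ 0.5081 -0.297   0.034 ]
```

View pics/z.png

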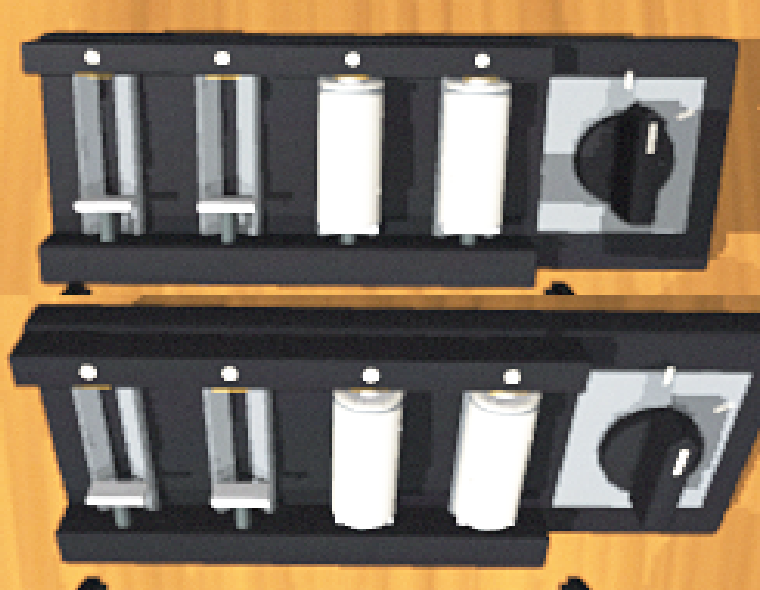

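```bash
cat > charger.py <<'E'
from meas import *
A,B=ld("cA"),ld("cB")
dA=np.array([[177.8,150.7],[223.3,151.1],[269,151.8],[314.7,152.1]]);dB=np.array([[184.1,144.1],[226,144],[268,144.4],[310,145]])
D=np.array([tri([A,B],[a,b]) for a,b in zip(dA,dB)])
yw=np.arctan2(*(D[0]-D[3])[[1,0]])          # row towards bay_1
ey=np.array([np.cos(yw),np.sin(yw),0]); h=np.array([np.sin(yw),-np.cos(yw),0])*-1 # back direction
h=-np.array([-ey[1],ey[0],0]); 
t=np.radians(24); ex=h*np.cos(t)+np.array([0,0,np.sin(t)]); ez=np.cross(ex,ey)
RB=np.c_[ex,ey,ez]
k=np.array([1.5,.5,-.5,-1.5])*.052
C=D.mean(0)
dots=C+np.outer(k,ey)
E
python3 - <<'E'
from charger import *
print(D.round(4),np.degrees(yw),h,np.linalg.norm(np.diff(D,axis=0),axis=1)); print(RB.round(3))
o=dots-(6.75e-3*ex+6e-3*ez)
print("bays",o.round(4))
P=lambda i,x,y,z:o[i]+RB@np.array([x,y,z])/1000
for n,c in(("A",A),("B",B)):
    for nm,q in(("dot3",P(2,6.75,0,6)),("edge1",P(0,0,0,6)),("plateTopFront1",P(0,-56,0,6)),("plL",P(0,-56,12,6)),("plR",P(0,-56,-12,6)),("flat3 top",P(2,-65,0,13)),("flat3 axis",P(2,-65,0,0)),("shoulder3 top",P(2,-3,0,13)),("shL",P(2,-30,13,3)),("shR",P(2,-30,-13,3))):
        print(n,nm,proj(c,q)[0].round(1))
for n,z in(("A",0),("B",0)):
    pass
E
```

```text
[[0.4586 0.0802 0.0833]
 [0.5107 0.0799 0.0842]
 [0.5627 0.0793 0.0845]
 [0.615  0.0789 0.0833]] 179.525923347395 [ 0.0082741   0.99996577 -0.        ] [0.05210867 0.0520129  0.05224459]
[[ 0.008 -1.    -0.003]
 [ 0.914  0.008 -0.407]
 [ 0.407  0.     0.914]]
bays [[0.4587 0.0765 0.0756]
 [0.5107 0.076  0.0756]
 [0.5627 0.0756 0.0756]
 [0.6147 0.0752 0.0756]]
A dot3 [268.9 151.7]
A edge1 [178.7 155.8]
A plateTopFront1 [186.1 193.4]
A plL [176.7 193.3]
A plR [195.4 193.5]
A flat3 top [267.1 203.1]
A flat3 axis [266.8 196.6]
A shoulder3 top [268.8 162.2]
A shL [257.2 176.3]
A shR [278.3 176.5]
B dot3 [268.  144.5]
B edge1 [184.6 149.4]
B plateTopFront1 [187.3 192.8]
B plL [178.1 192.7]
B plR [196.5 192.8]
B flat3 top [267.3 201.6]
B flat3 axis [267.  198.7]
B shoulder3 top [268.1 153.1]
B shL [257.4 173.2]
B shR [277.6 173.3]
```

Run:
```python
from meas import *
T=ld("tA")
print(read_state()["t"])
pts=plane(T,[[278,149.6],[256.2,191.6],[233.9,229.7]],.032); print(pts.round(4))
d=pts[0]-pts[2]; g=np.degrees(np.arctan2(d[1],d[0]))-90; print("groove",g)
command_gripper(.42)
for i,yaw in((0,g),(1,g+180)):
    p=pts[i].copy(); p[2]=.085
    movep(p,[180,0,yaw]); c=shot("wrist",f"h{i}")
    print(read_state()["t"],read_state()["position"],read_state()["ee_rot"],inverse_kinematics([.5,.07,.2],[180,0,90]))
ims=[cv2.imread(f"pics/h{i}.png")[90:270,170:345] for i in(0,1)]
cv2.imwrite("pics/hh.png",cv2.resize(np.hstack(ims),None,fx=2.25,fy=2.25,interpolation=cv2.INTER_NEAREST))
```

```text
4.0083
[[ 0.5582 -0.2056  0.032 ]
 [ 0.5348 -0.2524  0.032 ]
 [ 0.5089 -0.2982  0.032 ]]
groove -28.019402949052505
6.95 [ 0.55820232 -0.20572768  0.08507598] [ 1.79999923e+02 -9.05943639e-03 -2.79880502e+01] [ 4.69561273e-01  1.72671887e+01  1.04581645e+02 -2.54444375e-14
  5.81511661e+01  4.69561273e-01]
9.7167 [ 0.53479125 -0.25233033  0.08500626] [ 1.79998561e+02 -1.59260682e-03  1.51959977e+02] [ 4.69561273e-01  1.72671887e+01  1.04581645e+02 -2.54444375e-14
  5.81511661e+01  4.69561273e-01]
```

View pics/hh.png

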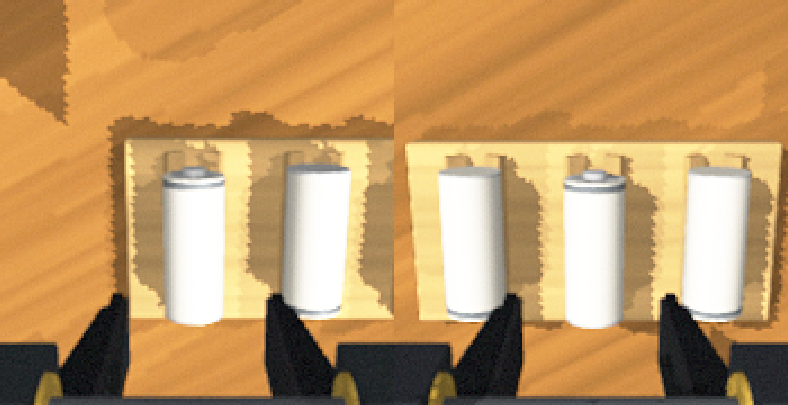

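Both hover views show a cell centred between the fingers, with its nub (grey band) towards tool +x. Crop pixels are (193,180) for t1 and (595,183) for t2. I'll compute the axial and lateral offsets, then grasp t1.

```bash
cat > cells.py <<'E'
from meas import *
def meas(i,fr,col):
    c=ld(f"h{i}"); 
    # tool frame at shot
    yaw=np.radians([-28.02,151.98][i]); ax=np.array([np.cos(yaw),np.sin(yaw),0]); 
    F=plane(c,[[col,fr]],.041)[0]; m=plane(c,[[col,fr-20]],.034)[0]
    lat=np.array([-ax[1],ax[0],0]); 
    return F,m,ax,lat
E
python3 - <<'E'
from cells import *
for i,(fr,col) in enumerate([(233.9,255.5),(235.3,258.9)]):
    F,m,ax,lat=meas(i,fr,col); print("flat",F.round(4),m.round(4))
    c=ld(f"h{i}"); g=c["pixels"].astype(int)
    m=((g.min(2)>150)&(g.max(2)-g.min(2)<30)); 
    for r in(180,200,215):
        x=np.where(m[r,235:285])[0]+235; a,b=plane(c,[[x[0]-.5,r],[x[-1]+.5,r]],.030); q=(a+b)/2; print(r,x[0],x[-1],q.round(4),"width",np.linalg.norm(a-b).round(4),"lat err",((q-F)@lat).round(4))
    col=int(round(col)); print("rows",np.where(m[120:245,col])[0]+120)
    N=F+ax*.065; N[2]=.028; print("pred nub",proj(c,N)[0].round(1),"nub top",proj(c,N+[0,0,.005])[0].round(1),"shoulder top",proj(c,F+ax*.062)[0].round(1),"sh bottom",proj(c,F+ax*.062-[0,0,.026])[0].round(1))
    s=F.copy();s[2]=.028; print("grasp centre",(s+ax*.031).round(4), "nub tip",N.round(4))
E
```

```text
flat [ 0.5299 -0.1894  0.041 ] [ 0.5457 -0.1977  0.034 ]
180 243 268 [ 0.5745 -0.213   0.03  ] width 0.0246 lat err 0.0001
200 243 268 [ 0.557  -0.2037  0.03  ] width 0.0251 lat err 0.0001
215 244 268 [ 0.5432 -0.197   0.03  ] width 0.0246 lat err -0.0004
rows [165 166 167 168 169 170 171 172 173 174 175 176 177 178 179 180 181 182
 183 184 185 186 187 188 189 190 191 192 193 194 195 196 197 198 199 200
 201 202 203 204 205 206 207 208 209 210 211 212 213 214 215 216 217 218
 219 220 221 222 223 224 225 226 227 228 229 230 231 232 233]
pred nub [255.6 164.4] nub top [255.6 165.3] shoulder top [255.5 170.1] sh bottom [255.7 165.2]
grasp centre [ 0.5573 -0.204   0.028 ] nub tip [ 0.5873 -0.2199  0.028 ]
flat [ 0.564  -0.2659  0.041 ] [ 0.5483 -0.2575  0.034 ]
180 245 270 [ 0.5176 -0.2427  0.03  ] width 0.0246 lat err 0.0014
200 246 270 [ 0.5353 -0.2516  0.03  ] width 0.0242 lat err 0.0009
215 246 270 [ 0.5489 -0.2588  0.03  ] width 0.0245 lat err 0.0008
rows [166 167 168 169 170 171 172 173 174 175 176 177 178 179 180 181 182 183
 184 185 186 187 188 189 190 191 192 193 194 195 196 197 198 199 200 201
 202 203 204 205 206 207 208 209 210 211 212 213 214 215 216 217 218 219
 220 221 222 223 224 225 226 227 228 229 230 231 232 233 234 235]
pred nub [258.9 165.8] nub top [259.  166.8] shoulder top [259.1 171.6] sh bottom [258.8 166.7]
grasp centre [ 0.5366 -0.2513  0.028 ] nub tip [ 0.5066 -0.2353  0.028 ]
```

```bash
cat > fit.py <<'E'
from charger import *
O=dots-(6.75e-3*ex+6e-3*ez)   # bay points
FT=np.array([-.031,0,-.011])  # flat end centre in tool frame when grasped
def pose(bay,th,fx,fz):       # flat-end centre at (fx,0,fz) mm in bay frame, tilted th
    t=np.radians(th); a=np.cos(t)*ex+np.sin(t)*ez; y=-ey; R=np.c_[a,y,np.cross(a,y)]
    F=O[bay]+RB@np.array([fx,0,fz])/1000
    return F-R@FT,E(R)
def ml(p,v,c=None):
    r=move_l(p[0],v,rot=p[1],contact_N=c); s=read_state(); print("t%.1f"%s["t"],"contact",r,"Fbay",(s["wrist_force"]@RB).round(1),"err mm",((s["position"]-p[0])@RB*1e3).round(1),flush=True); return r
def grasp(nub,yaw):
    a=np.array([np.cos(np.radians(yaw)),np.sin(np.radians(yaw)),0]); p=nub-a*.034; p[2]=.017; e=[180,0,yaw]
    q=p.copy();q[2]=.085; movep(q,e); move_l(p,.08); command_gripper(0,40); s=read_state(); print("grip",s["opening"]*95,s["finger_force"])
    q[2]=.16; move_l(q,.2)
def insert(b):
    movep(*pose(b,20,-51,45)); print("wrist0",(read_state()["wrist_force"]@RB).round(1))
    ml(pose(b,20,-51,2),.06,12)
E
python3 - <<'E'
from fit import *
for b in(0,1):
    for q in[(20,-51,45),(20,-69,2),(0,-69,2)]: print(np.round(inverse_kinematics(*pose(b,*q)),0))
grasp(np.array([.5066,-.2353,.028])+.0009*np.array([-.47,-.88,0]),151.98)
insert(1)
c=shot("wrist","i1"); s=shot("top","i1t")
a=cv2.imread("pics/i1.png");cv2.imwrite("pics/i1b.png",cv2.resize(a,(800,600)))
E
```

```text
[-28.  31. 117.  43.  64. -59.]
[-28.  36. 119.  46.  59. -64.]
[-18.  30. 120.  35.  43. -46.]
[-26.  34. 110.  44.  66. -54.]
[-25.  38. 112.  46.  62. -59.]
[-16.  32. 113.  33.  46. -41.]
grip 0.3443974648231109 0.0
wrist0 [-0.2  0.1  0.1]
t14.6 contact False Fbay [ 0.2  0.3 -0.6] err mm [-0.  -0.1  0.1]
```

View pics/i1b.png

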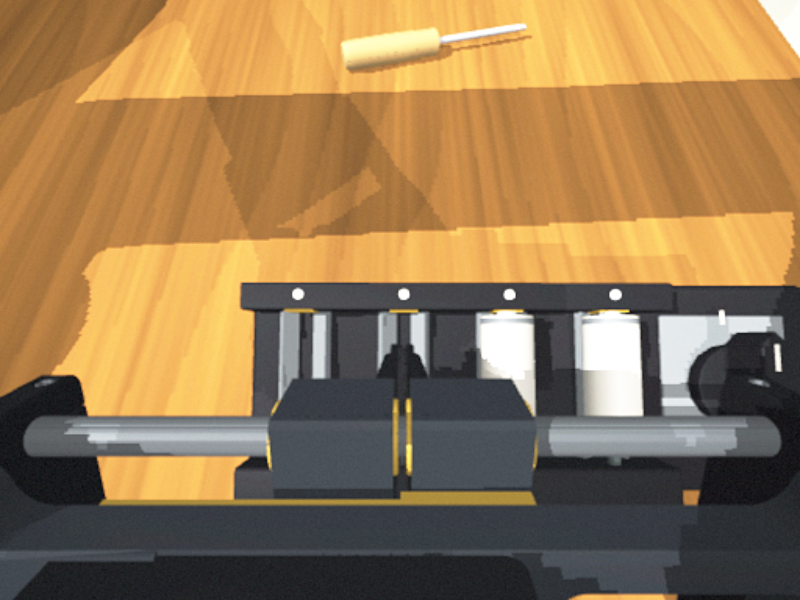

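The gripper is shut and empty: the cell slipped out. I'll back off along the face normal and look at the tray.

Run:
```python
from fit import *
move_l(pose(1,20,-51,50)[0],.15); command_gripper(.42)
movep([0.536,-0.25,0.13],[180,0,90]); c=shot("wrist","tB"); print(read_state()["t"],read_state()["position"])
for ce,st,m in blobs(c,150,60,3000,(150,60,330,262)):
    r=rect(m); print(ce.round(1),st,[np.round(x,1) for x in r],plane(c,[r[0]],.032)[0].round(4))
A=c["pixels"][90:270,180:340,::-1]; cv2.imwrite("pics/tBb.png",cv2.resize(A,None,fx=3,fy=3))
```

```text
17.0333 [ 0.53555238 -0.24905666  0.12938034]
[278.8 148. ] [ 248  124   62   48 1419] [array([279.5, 148.5]), array([61.2, 24.5]), np.float64(28.6)] [ 0.5587 -0.2048  0.032 ]
[258.4 190.7] [ 229  170   59   43 1281] [array([257.7, 190.2]), array([60.4, 22.5]), np.float64(27.3)] [ 0.5354 -0.2508  0.032 ]
[236.3 227.9] [ 206  208   57   41 1033] [array([235.7, 228. ]), array([56. , 21.6]), np.float64(25.9)] [ 0.51   -0.2961  0.032 ]
```

View pics/tBb.png

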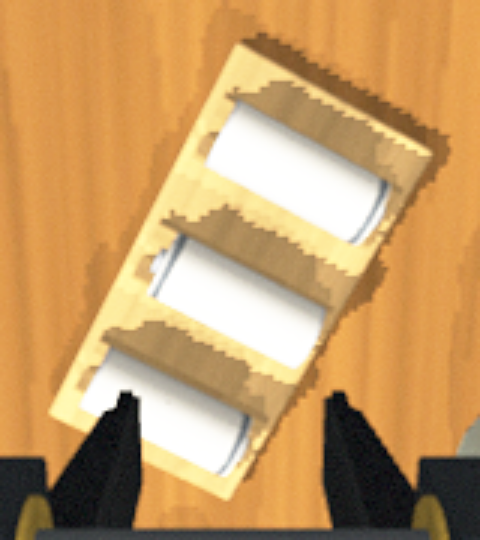

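Nothing in the tray has moved: three white cells, with the middle one's nub still at upper left (160,265). I'll retry, checking height and opening, and grip a little deeper.

```bash
sed -i 's/\.031,0,-\.011/.031,0,-.0135/; s/p\[2\]=\.017/p[2]=.0145/' fit.py
python3 - <<'E'
from fit import *
nub=np.array([.5066,-.2353,.028])+.0009*np.array([-.47,-.88,0]);yaw=151.98
a=np.array([np.cos(np.radians(yaw)),np.sin(np.radians(yaw)),0]); p=nub-a*.034; p[2]=.0145; e=[180,0,yaw]
q=p.copy();q[2]=.085; movep(q,e)
print(move_l(p,.1,contact_N=10)); s=read_state(); print(s["t"],s["position"],s["ee_rot"],s["opening"]*95,s["wrist_force"])
command_gripper(.2,40); s=read_state(); print(s["t"],s["position"],s["opening"]*95,s["finger_force"],s["wrist_force"])
E
```

```text
False
18.9083 [ 0.5364548  -0.25222064  0.01492144] [-1.79997487e+02  3.83334974e-02  1.51976990e+02] 40.2319864807546 [0.47864464 0.16979992 0.64287525]
19.5167 [ 0.53618652 -0.25207028  0.01452772] 18.972619395964294 0.0 [-0.26838494 -0.08336825  0.13978988]
```

Run:
```python
from fit import *
w=shot("wrist","w2");t=shot("top","t2");s=shot("side","s2")
p=np.array([.536,-.252,.03])
def crop(c,n,k):
    u,v=proj(c,p)[0].astype(int); u=np.clip(u,n,512-n);v=np.clip(v,n,384-n); return cv2.resize(c["pixels"][v-n:v+n,u-n:u+n,::-1],(k,k),interpolation=cv2.INTER_CUBIC)
print([proj(c,p)[0].round(0) for c in(w,t,s)])
a=crop(w,100,400);b=np.vstack([crop(t,30,200),crop(s,30,200)]); cv2.imwrite("pics/comp.png",np.hstack([a,crop(t,32,400)])); cv2.imwrite("pics/comp.png",np.vstack([np.hstack([a,b]),]))
```

```text
[array([257., 227.]), array([339., 209.]), array([299., 249.])]
```

View pics/comp.png

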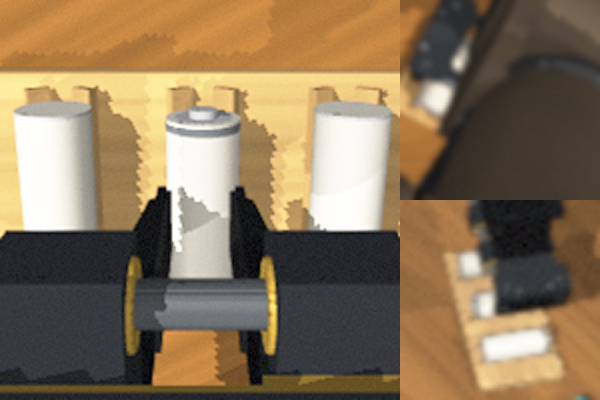

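Run:
```python
from fit import *
w=ld("w2"); Tc=w["tool_from_camera"]
s=read_state(); R=M(s["ee_rot"]);P=s["position"]
print(s["t"],P,s["opening"],s["finger_force"])
for x in(.01,-.01):
  for y in(-.0095,.0095):
    for z in(0,-.019,-.03): print(x,y,z,proj(w,P+R@np.array([x,y,z]))[0].round(1))
g=w["pixels"].astype(int)
for r in(205,212,218,222,226,230,240,250): print(r,''.join('%4d'%v for v in g[r,225:292:2].mean(1)))
```

```text
19.6667 [ 0.5361923  -0.25204311  0.01446835] 0.19604954380012443 0.0
0.01 -0.0095 0 [244.8 207.8]
0.01 -0.0095 -0.019 [243.7 216.3]
0.01 -0.0095 -0.03 [243. 222.]
0.01 0.0095 0 [269.6 207.8]
0.01 0.0095 -0.019 [270.9 216.3]
0.01 0.0095 -0.03 [271.7 222. ]
-0.01 -0.0095 0 [245.1 232. ]
-0.01 -0.0095 -0.019 [244.1 242.5]
-0.01 -0.0095 -0.03 [243.4 249.5]
-0.01 0.0095 0 [269.3 232. ]
-0.01 0.0095 -0.019 [270.5 242.5]
-0.01 0.0095 -0.03 [271.2 249.5]
205  120 184 188 185 202 200 203 205 246 251 253 251 248 249 248 249 247 245 243 239 234 224 211 193 166 147 125 120 122 119 121 120 116 116
212  160 183 181 177 196 196 197 185 247 251 253 246 248 249 248 248 246 246 242 237 234 223 212 187 162 146 112 115 116 117 118 115 118 116
218  167 183 183 191 198 201 203 197 245 251 253 254 247 248 248 248 246 245 242 240 232 224 208 189 161 146 116 117 122 115 118 117 116 111
222  118 150 196 202 200 143  16  13 125 248 240 173 220 250 248 248 246 245 242 239 231 224 208 179  99   7  19  89 114 118 115 120 116 115
226  119 168 193 177 104   9  20  20  20 245 255 145 155 163 159 252 243 245 242 237 232 221 209 157  33   8  23  17  71 108 118 121 119 117
230  120 189 139  20  28  23  28  30  16 245 249 174 160 162 167 170 173 172 244 238 233 223 210 153  26  30  21  16  19  24  87 125 121 119
240   19  23  17  17  25  21  23  21  16 240 252 230 155 162 168 175 198 206 204 199 191 183 175 129  31  34  27  21  23  24  19  15  12 123
250   23  17  23  19  15  19  32  28  26 143 248 244 202 209 208 207 204 205 200 200 192 185 177 126  24  21  30  12  20  16  20   7  33  41
```

The composite shows the finger tips overlapping the cell's top edge at (160,188) and (240,188). By camera geometry (tip gap 145 px at 95 mm, tip row 222) the real finger ends lie about 31 mm behind the reported TCP, so I was closing above the cell. I'll find the real offset with a gentle touch on the tray board.

Run:
```python
from fit import *
command_gripper(.42)
p=read_state()["position"].copy(); 
p[2]=-.008; print(move_l(p,.1,contact_N=8), read_state()["position"])
p[2]=-.030; r=move_l(p,.02,contact_N=5); s=read_state(); print(r,s["t"],s["position"],s["wrist_force"])
if r:
    z=s["position"][2]+.002; p[2]=z; move_l(p,.05); command_gripper(.1,40); s=read_state(); print(s["t"],s["position"],s["opening"]*95,s["finger_force"],s["wrist_force"])
```

```text
False [ 0.53594136 -0.25191314 -0.00839715]
True 21.3083 [ 0.536197   -0.25205556 -0.01937189] [-0.80260736 -0.13030055  5.74476715]
21.9667 [ 0.53640115 -0.25143267 -0.01751015] 25.18727298625646 39.999920055270195 [ 3.08289131  4.17587242 -0.61599079]
```

```bash
sed -i 's/\.031,0,-\.0135/.031,0,-.0455/' fit.py
cat >> fit.py <<'E'
def push(b):
    if ml(pose(b,20,-60,2),.05,14): return True
    if ml(pose(b,20,-69,2),.03,14): return True
    if ml(pose(b,10,-69,2),.03,16): return True
    if ml(pose(b,0,-69,1.5),.03,16): return True
    return False
def seat(b):
    r=ml(pose(b,0,-69,-2),.02,8)
E
python3 - <<'E'
from fit import *
for b in(0,1):
    for q in[(20,-51,45),(20,-69,2),(0,-69,2)]: print(np.round(inverse_kinematics(*pose(b,*q)),0))
p=read_state()["position"].copy(); p[2]=.1; move_l(p,.2); s=read_state(); print(s["opening"]*95,s["finger_force"])
insert(1); s=read_state(); print(s["opening"]*95,s["finger_force"])
if not push(1): print("ok pushed")
E
```

```text
[-26.  33. 119.  47.  60. -61.]
[-25.  39. 120.  50.  56. -67.]
[-16.  33. 122.  39.  39. -49.]
[-23.  36. 112.  46.  62. -56.]
[-23.  40. 113.  49.  58. -61.]
[-15.  35. 114.  36.  42. -44.]
24.98159466965354 39.99984920024872
wrist0 [-0.4  0.3 -0.6]
t24.7 contact False Fbay [-0.8 -0.1 -0.5] err mm [ 0.  -0.1  0.1]
25.476245757508195 39.99985635280609
t25.0 contact False Fbay [ 2.7 -0.2  1.3] err mm [-0.1 -0.1  0.2]
t25.4 contact False Fbay [5.5 0.4 2.2] err mm [ 0.1 -0.   0.1]
t25.9 contact False Fbay [ 4.1 -0.5  0.2] err mm [ 0.7  0.1 -0. ]
t26.4 contact False Fbay [ 4.4 -0.5  6.1] err mm [-0.1 -0.8  0.5]
ok pushed
```

Run:
```python
from fit import *
seat(1)
c=shot("wrist","k1"); g=c["pixels"].astype(int)
for nm,q in(("dot",(6.75,0,6)),("edge",(0,0,6)),("shoulder -7",(-7,0,13.)),("shoulder -3",(-3,0,13.)),("nubtip top",(-4,0,5)),("can -20",(-20,0,13)),("cell3 shoulder",(-3,-52,13)),("cell3 dot",(6.75,-52,6))):
    print(nm,proj(c,O[1]+RB@np.array(q)/1000)[0].round(1))
u=int(round(proj(c,O[1]+RB@np.array((0,0,6))/1000)[0][0])); v=int(proj(c,O[1]+RB@np.array((6.75,0,6))/1000)[0][1])
u3=int(round(proj(c,O[2]+RB@np.array((0,0,6))/1000)[0][0]))
for r in range(v-4,v+36): print(r,g[r,u-1:u+2].mean().round(),g[r,u3-1:u3+2].mean().round(),end=' | ')
```

```text
t26.6 contact True Fbay [ 0.9 -1.1 -1.7] err mm [-0.1 -0.9  2.1]
dot [257.1 176.6]
edge [257.1 188.4]
shoulder -7 [257.1 204. ]
shoulder -3 [257.1 196.9]
nubtip top [257.1 194.8]
can -20 [257.1 226.4]
cell3 shoulder [353.5 197. ]
cell3 dot [350.9 176.6]
172 169.0 128.0 | 173 255.0 255.0 | 174 255.0 255.0 | 175 255.0 255.0 | 176 255.0 255.0 | 177 255.0 255.0 | 178 255.0 255.0 | 179 255.0 255.0 | 180 255.0 255.0 | 181 255.0 255.0 | 182 114.0 189.0 | 183 68.0 66.0 | 184 71.0 75.0 | 185 71.0 75.0 | 186 71.0 76.0 | 187 70.0 75.0 | 188 59.0 64.0 | 189 130.0 95.0 | 190 190.0 210.0 | 191 154.0 253.0 | 192 181.0 255.0 | 193 178.0 255.0 | 194 174.0 254.0 | 195 228.0 175.0 | 196 255.0 202.0 | 197 255.0 227.0 | 198 255.0 253.0 | 199 255.0 255.0 | 200 255.0 255.0 | 201 175.0 244.0 | 202 199.0 245.0 | 203 222.0 244.0 | 204 234.0 244.0 | 205 255.0 255.0 | 206 255.0 255.0 | 207 236.0 255.0 | 208 131.0 255.0 | 209 137.0 255.0 | 210 137.0 253.0 | 211 154.0 253.0 |
```

```bash
cat >> fit.py <<'E'
def home(b):
    wait(.1); print("F",(read_state()["wrist_force"]@RB).round(1))
    r=ml(pose(b,0,-69,-2),.01,6)
    s=read_state(); z=((s["position"]-pose(b,0,-69,0)[0])@RB*1e3)[2]
    r=ml(pose(b,0,-64,z),.02,6)
    wait(.1); print("F",(read_state()["wrist_force"]@RB).round(1))
E
python3 - <<'E'
from fit import *
home(1)
c=shot("wrist","k2"); g=c["pixels"].astype(int)
u,v=proj(c,O[1]+RB@np.array((-6,0,13))/1000)[0]; u3=int(round(proj(c,O[2]+RB@np.array((-6,0,13))/1000)[0][0])); u=int(round(u)); v=int(v)
for r in range(v-16,v+12): print(r,g[r,u-1:u+2].mean().round(),g[r,u3-1:u3+2].mean().round(),end=' | ')
E
```

```text
F [-0.6 -1.1 -1.3]
t27.0 contact True Fbay [1.1 0.4 5.6] err mm [-0.1 -1.   1.9]
t27.2 contact True Fbay [ 0.9 -0.1  3.8] err mm [-4.4 -0.9  0. ]
F [ 0.7 -0.6  4.9]
187 69.0 68.0 | 188 70.0 65.0 | 189 66.0 61.0 | 190 75.0 73.0 | 191 168.0 171.0 | 192 217.0 228.0 | 193 182.0 238.0 | 194 179.0 237.0 | 195 229.0 228.0 | 196 255.0 184.0 | 197 255.0 182.0 | 198 255.0 208.0 | 199 255.0 240.0 | 200 255.0 255.0 | 201 178.0 255.0 | 202 195.0 255.0 | 203 220.0 240.0 | 204 225.0 241.0 | 205 244.0 240.0 | 206 228.0 245.0 | 207 177.0 255.0 | 208 136.0 255.0 | 209 139.0 255.0 | 210 138.0 255.0 | 211 145.0 255.0 | 212 196.0 253.0 | 213 238.0 253.0 | 214 234.0 251.0 |
```

```bash
cat >> fit.py <<'E'
def look(b,n):
    c=shot("wrist",n); g=c["pixels"].astype(int)
    u,v=proj(c,O[b]+RB@np.array((-6,0,13))/1000)[0]; u3=int(round(proj(c,O[2]+RB@np.array((-6,0,13))/1000)[0][0])); u=int(round(u)); v=int(v)
    for k in(u,u3): print(v-16,g[v-16:v+14,k-1:k+2].mean((1,2)).round().astype(int))
E
python3 - <<'E'
from fit import *
s=read_state(); z=((s["position"]-pose(1,0,-69,0)[0])@RB*1e3)[2]; print(z)
for x in(-67,-65.5,-64):
    if ml(pose(1,0,x,z),.015,12): break
wait(.1); print("F",(read_state()["wrist_force"]@RB).round(1))
look(1,"k3")
E
```

```text
-0.08953920838000473
t27.5 contact True Fbay [-1.4 -0.4  2.2] err mm [-1.3 -1.   0.1]
F [-0.9  0.   2.2]
188 [ 70  67  56 166 217 184 180 225 255 255 255 255 255 189 197 221 223 255
 255 174 133 138 138 144 197 238 234 233 234 234]
188 [ 68  62  56 164 221 239 238 229 193 180 217 239 255 255 255 241 241 241
 241 255 255 255 255 255 252 251 251 251 251 251]
```

Run:
```python
from fit import *
for x in(-67.3,-66.3,-65.5):
    r=ml(pose(1,0,x,.3),.006,22); wait(.05); print(x,"F",(read_state()["wrist_force"]@RB).round(1),read_state()["finger_force"])
    if r: break
look(1,"k4")
```

```text
t28.1 contact False Fbay [-6.7 -4.7 -5.7] err mm [-0.9 -0.9 -0.2]
-67.3 F [-6.  -5.2 -5.1] 40.00221289694309
t28.4 contact False Fbay [-11.   -4.6  -5.4] err mm [-1.4 -0.9 -0.2]
-66.3 F [-10.5  -5.   -5.2] 40.00031679868698
t28.8 contact False Fbay [-12.5  -3.9  -5. ] err mm [-1.7 -0.9 -0.2]
-65.5 F [-12.9  -3.5  -6.3] 40.000967010855675
189 [ 71  69  68  75 175 212 209 254 255 255 255 255 212 180 192 205 218 234
 199 133 137 137 135 181 239 233 233 233 234 233]
189 [ 67  65  67  54 164 227 234 230 219 184 179 211 233 255 255 255 240 241
 241 240 255 255 253 251 251 251 251 251 251 251]
```

Run:
```python
from fit import *
for st in(15,6,3):
    command_gripper(.1,st); s=read_state(); print(s["t"],(s["wrist_force"]@RB).round(1),((s["position"]-pose(1,0,-65.5,.3)[0])@RB*1e3).round(1),s["finger_force"])
look(1,"k5")
command_gripper(.36); s=read_state(); print(s["t"],(s["wrist_force"]@RB).round(1),s["opening"]*95)
look(1,"k6")
```

```text
29.0667 [-6.2 -4.7 -3.7] [-0.7 -0.9 -0.1] 14.999206401407719
29.2833 [-4.1 -4.9 -3.8] [-0.5 -0.8 -0. ] 6.002880502492189
29.5 [-2.8 -5.7 -2.5] [-0.3 -0.8  0. ] 3.002449180930853
191 [ 69  69  64  61 202 255 255 255 255 199 174 194 221 223 255 255 174 134
 137 136 144 196 237 235 233 234 234 233 233 233]
191 [ 68  66  65  54 162 226 231 227 217 185 182 204 226 255 255 255 239 241
 240 239 255 255 250 251 251 251 251 251 251 251]
29.975 [ 0.4 -0.3 -0.2] 34.274435421284416
192 [ 70  68  65  74 233 255 255 255 255 195 175 198 227 226 246 245 152 136
 140 137 156 213 237 235 235 234 235 234 234 235]
192 [ 67  64  62  73 178 238 243 239 225 184 196 223 240 255 255 255 243 234
 172 188 239 255 254 253 253 254 253 249 233 234]
```

Cell's band now matches the fitted neighbour's row, so bay 2 is home. I'll fold in the 0.9 mm lateral correction and do t1 into bay 1.

Run:
```python
from fit import *
import fit
move_l(pose(1,0,-65.5,50)[0],.2)
fit.O=fit.O-.0009*ey
nub=np.array([.5873,-.2199,.028]);yaw=-28.02
a=np.array([np.cos(np.radians(yaw)),np.sin(np.radians(yaw)),0]); p=nub-a*.034; e=[180,0,yaw]
command_gripper(.42)
p[2]=.045; movep(p,e); p[2]=-.0173; r=move_l(p,.08,contact_N=12); print(r,read_state()["position"])
if r: raise SystemExit
command_gripper(.1,40); s=read_state(); print(s["t"],s["position"],s["opening"]*95,s["finger_force"])
if s["finger_force"]<30: raise SystemExit
q=p.copy(); q[2]=.1; move_l(q,.2)
insert(0); s=read_state(); print(s["opening"]*95,s["finger_force"])
if not push(0): print("pushed"); look(0,"m1")
```

```text
False [ 0.55754706 -0.20405471 -0.01697643]
34.1167 [ 0.55761388 -0.20381991 -0.01686935] 25.00904799240704 40.00122271478176
wrist0 [-0.1 -1.  -1.4]
t38.0 contact False Fbay [-1.1 -0.5 -0.4] err mm [-0.  -0.1  0.1]
24.90520882492615 39.99998867511749
t38.3 contact False Fbay [1.9 0.3 0.1] err mm [-0.2 -0.1  0.2]
t38.8 contact False Fbay [4.5 0.1 1.3] err mm [0.1 0.  0.1]
t39.2 contact False Fbay [ 3.8 -0.2  2.8] err mm [0.6 0.  0.1]
t39.7 contact False Fbay [2.6 2.  7.9] err mm [-0.4 -0.1  0.2]
pushed
185 [ 61  59  47 156 209 160 183 243 255 253 254 253 215 178 202 205 253 255
 248 186 124 128 132 182 227 225 223 223 223 223]
185 [ 62  63  61 100 178 209 175 168 169 168 189 214 243 255 255 221 222 223
 220 250 255 255 255 255 246 247 247 247 246 247]
```

Run:
```python
from fit import *
import fit
fit.O=fit.O-.0009*ey
ml(pose(0,0,-69,0),.015,14)
ml(pose(0,0,-67.5,0.2),.015,22)
for st in(15,6,3):
    command_gripper(.1,st); s=read_state(); print(s["t"],(s["wrist_force"]@RB).round(1))
look(0,"m2")
ml(pose(0,0,-66,0.2),.015,22)
command_gripper(.36); s=read_state(); print(s["t"],(s["wrist_force"]@RB).round(1)); wait(.1)
look(0,"m3"); c=ld("m3")
```

```text
t40.0 contact False Fbay [5.5 2.2 9. ] err mm [-0.2 -0.   0.3]
t40.3 contact False Fbay [-3.7  4.1  6.6] err mm [-1.3 -0.1  0.1]
40.4833 [-3.9  3.3  4.4]
40.7 [-5.4  1.8  3.3]
40.9167 [-4.3  2.8  1.9]
188 [ 59  59  48 168 255 253 252 253 247 165 172 186 237 255 255 198 203 203
 203 204 210 226 224 224 223 224 223 223 223 223]
188 [ 65  63  60 103 192 218 176 167 169 167 187 211 228 255 255 242 221 222
 221 241 255 247 247 247 247 247 246 246 247 247]
t41.2 contact False Fbay [-3.7  1.2  0.4] err mm [-0.  -0.  -0.1]
41.6417 [-0.9 -0.2  0.6]
191 [ 61  58  49 143 248 254 252 254 249 164 196 228 213 241 239 184 128 131
 129 145 202 229 226 225 225 225 225 226 225 225]
191 [ 66  66  63  76 174 219 177 168 171 170 185 208 211 255 255 254 225 211
 149 162 224 251 248 248 247 248 248 247 248 247]
```

Run:
```python
from fit import *
import fit
fit.O=fit.O-.0009*ey
move_l(pose(0,0,-66,50)[0],.2)
R=np.c_[ex,-ey,np.cross(ex,-ey)]
movep([0.58,-0.005,0.19],E(R)); shot("wrist","v1"); s=read_state(); print(s["t"])
V=ld("v1")
def cast(c,uv,z):   # onto plane z(mm) of bay_1 frame -> bay frame mm
    d=ray(c,uv); o=fit.O[0]; L=((z/1000-(c["o"]-o)@ez)/(d@ez))[:,None]; return ((c["o"]+d*L-o)@RB*1e3)
print("plateB",cast(B,[[332.6,150.3],[382.2,150.9],[377.1,204.2],[328,203.1]],-16).round(1))
print("plateA",cast(A,[[339.2,150.3],[392.1,151.6],[378.5,196.7],[327.9,195.7]],-16).round(1))
print("barB",cast(B,np.array([[637,100],[642,224]])/[3.1,2.95]+[154.5,124.5],20).round(1))
# verification: dots -> band rows per bay in V
g=V["pixels"].astype(int)
for b in range(4):
    u,v=proj(V,fit.O[b]+RB@np.array((-6,0,13))/1000)[0]; f=proj(V,fit.O[b]+RB@np.array((-65,0,13))/1000)[0]; k=int(round(u)); v=int(v); print(b,(u.round(1),v),g[v-12:v+8,k-1:k+2].mean((1,2)).round().astype(int),"flat",f.round(1),g[int(f[1])-5:int(f[1])+6,int(f[0])-1:int(f[0])+2].mean((1,2)).round().astype(int))
# plate/knob in V
for z,q in((-16,"plate"),):
    uv=[proj(V,fit.O[0]+RB@np.array((x,y,z))/1000)[0].round(0) for x,y in((5,-185),(5,-245),(-70,-245),(-70,-185))]; print(uv)
u0,v0,u1,v1=320,120,420,230
gm=g.min(2); m=((gm>115)&(g.max(2)-gm<30)).astype(np.uint8); m[:v0]=0;m[v1:]=0;m[:,:u0]=0;m[:,u1:]=0
n,l,st,ce=cv2.connectedComponentsWithStats(m); print([(x[4],x[:4]) for x in st[1:] if x[4]>15])
print("\n".join(''.join('#' if x<75 else ('+' if x<215 else 'o') for x in gm[r,310:400]) for r in range(125,225,2)))
```

```text
42.9917
plateB [[  -2.2 -189.5  -16. ]
 [  -2.6 -255.1  -16. ]
 [ -76.5 -257.4  -16. ]
 [ -75.4 -188.9  -16. ]]
plateA [[  -3.4 -190.2  -16. ]
 [  -4.4 -255.4  -16. ]
 [ -76.6 -259.5  -16. ]
 [ -75.6 -188.8  -16. ]]
barB [[  -7.7 -213.6   20. ]
 [ -60.5 -221.2   20. ]]
0 (np.float64(156.6), 166) [255 255 255 224  70  74  89 228 255 254 245 255 226 246 255 255 255 255
 255 255] flat [161.2 213.7] [255 255 255 255 255 255 255 245  60  45  48]
1 (np.float64(200.6), 166) [255 255 255 225  69  71  62 204 255 249 216 254 242 226 255 255 255 255
 255 255] flat [203.2 213.8] [255 255 255 255 255 255 255 251 107 115 113]
2 (np.float64(244.7), 166) [254 255 255 223  63  76  61 172 249 247 242 254 243 234 255 255 255 255
 255 255] flat [245.3 213.8] [255 255 255 255 255 255 255 255 137 147 145]
3 (np.float64(288.8), 166) [250 255 245 205  62  71  62 175 243 230 228 254 243 233 255 255 255 255
 255 255] flat [287.4 213.9] [255 255 255 255 255 255 255 255  84  96  91]
[array([310., 154.]), array([357., 154.]), array([352., 210.]), array([307., 210.])]
[(np.int32(1308), array([320, 158,  45,  57],
[... 3923 characters left out ...]
##########+++++++++++++################++#++++++++++++++++####+
oooooooooooooooooooooooooo+#########++++++++++++++###############+++++++++++++++++++++++++
ooo+ooooooooooooooooooooooooo++++++++++++++++++++###############++++++++++++++++++++++++++
################################################################++++++++++++++++++++++++++
################################################################++++++++++++++++++++++++++
###############################################################+++++++++++++++++++++++++++
#############################################################+++++++++++++++++++++++++++++
#########################################################+++++++++++++++++++++++++++++++++
```

All four bays show matching band rows and flat-end edges, so every cell is home. Next is the switch, which I'll locate from the plate, collar and bar.

Run:
```python
from fit import *
import fit
fit.O=fit.O-.0009*ey
V=ld("v1")
def cast(c,uv,z):
    d=ray(c,uv); o=fit.O[0]; L=((z/1000-(c["o"]-o)@ez)/(d@ez))[:,None]; return ((c["o"]+d*L-o)@RB*1e3)
print("collar V",cast(V,[[319.8,191],[353.8,191]],-3).round(1))
print("tick V",cast(V,[[345,182]],20).round(1),"tail",cast(V,[[334.5,209],[346.5,209],[341,212.5]],20).round(1))
print("tail B",cast(B,np.array([[620,222],[656,222]])/[3.1,2.95]+[154.5,124.5],20).round(1),"tick B",cast(B,np.array([[652,137]])/[3.1,2.95]+[154.5,124.5],20).round(1),"collar B",cast(B,np.array([[574,160],[673,160]])/[3.1,2.95]+[154.5,124.5],-3).round(1))
print("tick A",cast(A,np.array([[682,462-295]])/[3.1,2.95]+[149.5,124.5],20).round(1))
def sp(x,y,z,rot):
    r=np.radians(rot); a=np.cos(r)*ex-np.sin(r)*ey; zt=-ez; R=np.c_[a,np.cross(zt,a),zt]
    return fit.O[0]+RB@np.array([x,y,z-31.4])/1000,E(R)
for r in(0,20,40,60,65): print(r,np.round(inverse_kinematics(*sp(-39,-221,1,r)),0))
```

```text
collar V [[ -40.  -197.9   -3. ]
 [ -39.9 -240.9   -3. ]]
tick V [[ -23.1 -221.4   20. ]] tail [[ -56.3 -211.7   20. ]
 [ -56.3 -226.1   20. ]
 [ -60.7 -219.8   20. ]]
tail B [[ -59.7 -212.2   20. ]
 [ -59.6 -226.8   20. ]] tick B [[ -23.  -221.1   20. ]] collar B [[ -37.8 -198.2   -3. ]
 [ -37.5 -240.1   -3. ]]
tick A [[ -23.2 -221.6   20. ]]
0 [-12.  44.  89.  29.  56. -29.]
20 [-12.  44.  89.  29.  56.  -9.]
40 [-12.  44.  89.  29.  56.  11.]
60 [-12.  44.  89.  29.  56.  31.]
65 [-12.  44.  89.  29.  56.  36.]
```

Run:
```python
from fit import *
import fit
fit.O=fit.O-.0009*ey
def sp(x,y,z,rot):
    r=np.radians(rot); a=np.cos(r)*ex-np.sin(r)*ey; zt=-ez; R=np.c_[a,np.cross(zt,a),zt]
    return fit.O[0]+RB@np.array([x,y,z-31.4])/1000,E(R)
X,Y=-38.5,-220
command_gripper(.36)
movep(*sp(X,Y,40,0))
r=ml(sp(X,Y,2,0),.08,10)
if r: raise SystemExit
command_gripper(0,25); s=read_state(); print(s["t"],s["opening"]*95,s["finger_force"],(s["wrist_force"]@RB).round(1))
for a in(15,30,45,62):
    r=ml(sp(X,Y,2,a),.02,25); s=read_state(); print(a,(s["wrist_torque"]@RB).round(2))
    if r: break
```

```text
t44.5 contact False Fbay [-0.3  0.1 -0.8] err mm [ 0.   0.  -0.2]
45.025 11.518602131198827 24.990171790122986 [ 0.7 -8.3 -3.5]
t45.4 contact False Fbay [-0.3 -9.5 -4.1] err mm [-0.  -2.1  0.4]
15 [-1.59  0.27 -0.03]
t45.8 contact False Fbay [ -0.6 -10.6  -4.5] err mm [-0.1 -2.3  0.4]
30 [-1.79  0.33 -0.05]
t46.2 contact False Fbay [ -0.6 -12.3  -5.2] err mm [-0.3 -2.4  0.5]
45 [-1.88  0.37 -0.08]
t46.7 contact False Fbay [ -2.2 -10.6  -5.8] err mm [-0.5 -2.5  0.5]
62 [-1.89  0.59  0.35]
```

Run:
```python
from fit import *
command_gripper(.3); s=read_state(); print(s["t"],s["opening"]*95,s["finger_force"])
move_l(s["position"]+ez*.06,.15)
fO=O-.0009*ey
R=np.c_[ex,-ey,np.cross(ex,-ey)]
movep([0.58,-0.005,0.19],E(R)); shot("wrist","v2"); print(read_state()["t"])
g=ld("v2")["pixels"].astype(int); gm=g.min(2); V=ld("v2")
for b in range(4):
    u,v=proj(V,fO[b]+RB@np.array((-6,0,13))/1000)[0]; f=proj(V,fO[b]+RB@np.array((-65,0,13))/1000)[0]; k=int(round(u)); v=int(v); print(b,g[v-10:v+5,k-1:k+2].mean((1,2)).round().astype(int),g[int(f[1])-1:int(f[1])+6,int(f[0])-1:int(f[0])+2].mean((1,2)).round().astype(int))
print("\n".join(''.join('#' if x<75 else ('+' if x<215 else 'o') for x in gm[r,310:370]) for r in range(155,217,2)))
T=shot("top","v2t"); print([(ce.round(0),st[4]) for ce,st,m in blobs(T,150,20,400,(300,170,380,240))])
```

```text
47.25 28.17130267399639 0.0
48.8917
0 [255 180  71  71 116 228 250 238 251 255 230 248 255 255 255] [255 255 255 171  42  44  42]
1 [255 179  69  71 101 237 255 253 243 255 245 236 255 255 255] [255 255 255 183 112 118 109]
2 [255 220  65  71  70 197 254 248 251 255 227 246 255 255 255] [255 255 255 194 139 146 130]
3 [255 203  62  68  72 184 251 239 246 255 225 245 255 255 255] [255 255 255 183  78  79  67]
############################################################
###########################++###############################
##########################oo+###############################
+ooooooooooooooooooooooooooooooooooooooooooooo+ooooo+#######
+ooooooooooooooooooooooooooooooooooo+++++++++++++++o+#######
+oooooooooooooooooooooooooooooooooo++++++++++++++++++#######
+oooooooooooooooooooooooooooooooo++++++++++++++++++++#######
+ooooooooooooooooooooooooooooo++++++++++++++++++++++########
+ooooooooooooooooo+++++++++++++++++++++++++++++oo+++########
+oooooooooooooo++++++++#########++++++++++++ooo+++++########
+oooooooooooo+++++##################++++++++++++++++########
+oooooooooooo++##
[... 541 characters left out ...]
+###############################+++++++++##########
ooooooooo++############################++++++++++###########
oooooooooo++#######+##################+++++++++++###########
ooooooooooo++######################++++++++++++++###########
ooooooooooooo++###############+++++++++++++++++++###########
ooooooooooooooo+##+++oooo+++oooo+++++++++++++++++###########
oooooooooooooooooooooooooooooooo++++++++++++++++############
oooooooooooooooooooooooooooooooo++++++++++++++++############
oooooooooooooooooooooooooooooooo++++++++++++++++############
ooooo+oooooooooo++++++++++++++++++++++++++++++++############
############################################################
[(array([356., 218.]), np.int32(181))]
```

```bash
python3 -c "
from bench import *
print(job_done())"
```

```text
the job is handed in; nothing more can be done
None
```

I fitted two tray spares into bays 1 and 2, turned the switch to on and handed the job in at about 49 s of simulated time; my final camera check showed all four cells home and the third spare still in the tray, but no verdict was returned.

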